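# Rack the microscope objectives by height

### The job

Put the four loose microscope objectives into the rack in order of height: one in each dish, the shortest in the dish next to the upright post, then each taller one in turn, the tallest farthest from the post. Set each down gently so that it stands upright, nose up, flat on the floor of its dish, tip none of them over, and leave the oil bottle standing where it is.

Things in the scene. Friction and masses are not known exactly. Their poses are not given: they have to be found in the camera images.
- obj_30: loose microscope objective 30 mm tall, standing upright with its nose up: brass thread 32 mm diameter and 5 mm high at the foot, then a straight steel barrel 34 mm diameter from 5 mm to 20 mm above the foot, then a cone that narrows to a nose 20 mm diameter at 30 mm; 110 g give or take 30 %. Origin: centre of the underside; z: up its axis; round, so its yaw has no meaning
- obj_45: loose microscope objective 45 mm tall, standing upright with its nose up: brass thread 32 mm diameter and 5 mm high at the foot, then a straight steel barrel 34 mm diameter from 5 mm to 35 mm above the foot, then a cone that narrows to a nose 20 mm diameter at 45 mm; 160 g give or take 30 %. Origin: centre of the underside; z: up its axis; round, so its yaw has no meaning
- obj_60: loose microscope objective 60 mm tall, standing upright with its nose up: brass thread 32 mm diameter and 5 mm high at the foot, then a straight steel barrel 34 mm diameter from 5 mm to 50 mm above the foot, then a cone that narrows to a nose 20 mm diameter at 60 mm; 210 g give or take 30 %. Origin: centre of the underside; z: up its axis; round, so its yaw has no meaning
- obj_75: loose microscope objective 75 mm tall, standing upright with its nose up: brass thread 32 mm diameter and 5 mm high at the foot, then a straight steel barrel 34 mm diameter from 5 mm to 65 mm above the foot, then a cone that narrows to a nose 20 mm diameter at 75 mm; 260 g give or take 30 %. Origin: centre of the underside; z: up its axis; round, so its yaw has no meaning
- dish_a: one of four identical round black dishes in one straight row, 76 mm apart, on a flat aluminium rack 10 mm high, all fixed; which named dish has which place in the row changes. 60 mm outside and 52 mm inside diameter, its floor 3 mm and its rim 6 mm above its underside. Origin: centre of the underside, which lies on the rack; z up
- dish_b: one of four identical round black dishes in one straight row, 76 mm apart, on a flat aluminium rack 10 mm high, all fixed; which named dish has which place in the row changes. 60 mm outside and 52 mm inside diameter, its floor 3 mm and its rim 6 mm above its underside. Origin: centre of the underside, which lies on the rack; z up
- dish_c: one of four identical round black dishes in one straight row, 76 mm apart, on a flat aluminium rack 10 mm high, all fixed; which named dish has which place in the row changes. 60 mm outside and 52 mm inside diameter, its floor 3 mm and its rim 6 mm above its underside. Origin: centre of the underside, which lies on the rack; z up
- dish_d: one of four identical round black dishes in one straight row, 76 mm apart, on a flat aluminium rack 10 mm high, all fixed; which named dish has which place in the row changes. 60 mm outside and 52 mm inside diameter, its floor 3 mm and its rim 6 mm above its underside. Origin: centre of the underside, which lies on the rack; z up
- post: fixed upright post with a black knob, 24 mm diameter, 50 mm high, on one end of the rack in line with the dishes, 68 mm from the centre of the nearest dish (the rack's other end has only a flat steel screw head 4 mm high). It marks the end where the row starts. Origin: centre of its underside, on the rack; z up
- oil_bottle: loose small amber bottle with a black cap, 34 mm diameter, 75 mm tall, standing to one side of the objectives: a bystander. Origin: centre of its underside; z up. (A loose low white dish, 84 mm across and 15 mm high, stands on the other side, and a loose grey slide box, 90 x 170 x 35 mm, lies beyond the rack.)

How it is judged:
At the end, for the whole second after the job is handed in: Counted from the post, the 30, 45, 60 and 75 mm objectives stand in dishes 1 to 4, each within 11.5 mm of the dish's centre (anywhere inside the rim), flat on its floor, upright within 0.06 rad, released, at rest; the oil bottle stands within 20 mm of its start (((horizontal distance between obj_30 and dish_a below 0.0115 m and z of obj_30 in the frame of dish_a between 0.001 and 0.0045 m) or (horizontal distance between obj_30 and dish_b below 0.0115 m and z of obj_30 in the frame of dish_b between 0.001 and 0.0045 m) or (horizontal distance between obj_30 and dish_c below 0.0115 m and z of obj_30 in the frame of dish_c between 0.001 and 0.0045 m) or (horizontal distance between obj_30 and dish_d below 0.0115 m and z of obj_30 in the frame of dish_d between 0.001 and 0.0045 m)) and horizontal distance between obj_30 and post between 0.048 and 0.088 m and angle between each of obj_30, obj_45, obj_60, obj_75's own z axis and vertical below 0.06 rad and linear speed of each of obj_30, obj_45, obj_60, obj_75 below 0.02 m/s and angular speed of each of obj_30, obj_45, obj_60, obj_75 below 0.2 rad/s and ((horizontal distance between obj_45 and dish_a below 0.0115 m and z of obj_45 in the frame of dish_a between 0.001 and 0.0045 m) or (horizontal distance between obj_45 and dish_b below 0.0115 m and z of obj_45 in the frame of dish_b between 0.001 and 0.0045 m) or (horizontal distance between obj_45 and dish_c below 0.0115 m and z of obj_45 in the frame of dish_c between 0.001 and 0.0045 m) or (horizontal distance between obj_45 and dish_d below 0.0115 m and z of obj_45 in the frame of dish_d between 0.001 and 0.0045 m)) and horizontal distance between obj_45 and post between 0.124 and 0.164 m and ((horizontal distance between obj_60 and dish_a below 0.0115 m and z of obj_60 in the frame of dish_a between 0.001 and 0.0045 m) or (horizontal distance between obj_60 and dish_b below 0.0115 m and z of obj_60 in the frame of dish_b between 0.001 and 0.0045 m) or (horizontal distance between obj_60 and dish_c below 0.0115 m and z of obj_60 in the frame of dish_c between 0.001 and 0.0045 m) or (horizontal distance between obj_60 and dish_d below 0.0115 m and z of obj_60 in the frame of dish_d between 0.001 and 0.0045 m)) and horizontal distance between obj_60 and post between 0.2 and 0.24 m and ((horizontal distance between obj_75 and dish_a below 0.0115 m and z of obj_75 in the frame of dish_a between 0.001 and 0.0045 m) or (horizontal distance between obj_75 and dish_b below 0.0115 m and z of obj_75 in the frame of dish_b between 0.001 and 0.0045 m) or (horizontal distance between obj_75 and dish_c below 0.0115 m and z of obj_75 in the frame of dish_c between 0.001 and 0.0045 m) or (horizontal distance between obj_75 and dish_d below 0.0115 m and z of obj_75 in the frame of dish_d between 0.001 and 0.0045 m)) and horizontal distance between obj_75 and post between 0.276 and 0.316 m and distance of oil_bottle from where it was at the start of the episode below 0.02 m and angle between oil_bottle's own z axis and vertical below 0.1 rad); the robot touches nothing.
It fails at once if an objective is tipped over (more than 0.7 rad from upright) (angle between any of obj_30, obj_45, obj_60, obj_75's own z axis and vertical above 0.7 rad).
It fails at once if an objective is dropped: falls or slides free of the fingers at over 0.5 m/s (a drop of about 13 mm) ((contact force between obj_30 and the fingers below 0.05 N and linear speed of obj_30 above 0.5 m/s) or (contact force between obj_45 and the fingers below 0.05 N and linear speed of obj_45 above 0.5 m/s) or (contact force between obj_60 and the fingers below 0.05 N and linear speed of obj_60 above 0.5 m/s) or (contact force between obj_75 and the fingers below 0.05 N and linear speed of obj_75 above 0.5 m/s)).
It fails at once if a dish is struck or pressed with more than 45 N (contact force between any of dish_a, dish_b, dish_c, dish_d and anything else above 45 N).
It fails at once if the oil bottle is tipped over (angle between oil_bottle's own z axis and vertical above 0.7 rad).
It also fails if it takes over 86 s, if anything falls off the work surface, if the arm or the gripper's body presses on something with over 40 N, if the wrist force passes 120 N, or if a joint passes its speed limit or range.

### The arm

A 7-joint arm with a two-finger parallel gripper is mounted at the origin on the work surface. World frame = base frame: x ahead of the robot, y to its left, z up, the work surface at z = 0. Lengths are in m, angles in rad, forces in N, time in s.
With the tool pointing down it reaches from about 0.4 to 0.9 m from the base axis. Payload 5.6 kg.
Tool frame: the origin (TCP) lies on the centre line of the jaws, within the pads' length; the fingertips stand 14 mm ahead of it and the grasp point (between the pads) lies 5 mm behind it; z points along the fingers, y is the line along which they close (so a half turn about z gives the same grasp; the last joint's range is limited). The gripper opens to 92 mm and grips with 3 to 60 N. Pads are 20 mm wide; open, the fingers measure 128 mm over their backs; the gripper's body (75 mm by 189 mm) begins 69 mm behind the grasp point.
Start: joints at [1.075, 0.468, -0.012, 1.603, 0.006, 1.071, -0.056], TCP at [0.284, -0.585, 0.229] pointing down, gripper open.
Joint ranges: [-2.53, 2.53], [-0.31, 2.02], [-1.57, 1.55], [0.28, 2.44], [-1.29, 4.43], [0.15, 1.84], [-2.92, 2.92]. Speed limits (rad/s): [2.57, 2.57, 3.14, 3.14, 3.14, 3.14, 3.14].

### API

Orientations are given as a 3x3 rotation matrix whose columns are the frame's x, y, z axes.
In Python, from rig import monitor, optics, hand_in gives the robot as it stands.
- The arm moves only by the tool carry_out, never from a script. Its argument "moves" is a list of rows, each an object with "delta_pos": the shift along the tool's x, y, z in cm, a list of three; "delta_rot": the turn, a rotation vector about the tool's x, y, z in degrees, a list of three. In form: [{"delta_pos": [x, y, z], "delta_rot": [wx, wy, wz]}, ...]. A call has 1 to 5 rows; each row shifts and turns the commanded pose from where the row before left it, along the tool's axes as they then stand; what a row does not reach is not made up. A row lasts 1/10 s, in which the tool goes at most 50 mm and 8.59 degrees, less where a joint would pass 70% of its speed; a pose out of reach is approached as far as the arm can. A call is refused whole if a number of a shift passes 5 or a number of a turn 8.59, either way. A call with a gripper value outside its range is refused whole. "gripper" is the finger opening in cm, from 0 to 9.19, set as the call begins (left out, the last holds). The fingers move at their own pace and stop on an object; the grip force is fixed at half the most. Time passes only in rows, so rows that do not move let the fingers close. It gives the time, the measured TCP pose, the force, the opening and the grip force at its end, in the units of the state.
- monitor.observe(): the state, without advancing time (a new reading comes with each control period).
- optics.read_camera(name): name is "side" or "top"; returns the picture (400x640x3 uint8, blue, green, red); there is no depth.
- optics.camera_model(name): a dict with "mtx" (3x3 intrinsics, pixels), "D" ([k1, k2, p1, p2, k3] as OpenCV has them; the pictures are not rectified), "cam_to_world" (4x4, takes a point from camera to world coordinates). Camera axes: x right, y down, z forward; pixel columns grow to the right and rows downward; lengths in m; the calibration is good to about 2 mm. A picture is of the moment at which its call begins. camera_model takes no time and is no camera call.
- hand_in(): hands the job in; it is judged then, once.
The state is a dict: "clock": time; "joint_pos": joint angles; "joint_velocities": joint speeds; "joint_torque": joint torques, N m; "eef_pos": TCP position; "tcp_rot": TCP orientation; "wrist_force": force on the tool from outside, world axes, zero at the start; "wrist_torque": the same for the moment, N m; "width": opening from 0.0 (shut) to 1.0 (fully open); "finger_force": force on a finger pad.
Only numpy, scipy, OpenCV 4.12 (cv2) and the standard library are available. Lean on these libraries where they do the work, as an engineer would, in place of code of your own. Each camera call takes 0.05 s, during which the arm holds its last target. There are 200 camera calls.

## Working session

There is one attempt and no reset: what is moved stays moved. The work goes in short steps, Python scripts to look and compute and a tool call to move; the robot and the scene stay as the last step left them, time stands still between calls to the robot, and variables do not carry over. Pictures are saved under pics/ and viewed, at most 14 in all, crops included, and the job is handed in when it is done.

Besides the shell and the picture viewer there is one more tool, called by a JSON object that holds its "name" and its "arguments". carry_out: Moves the arm, as the interface text tells. Its arguments: {"type":"object","properties":{"moves":{"type":"array","items":{"type":"object","properties":{"delta_pos":{"type":"array","items":{"type":"number"}},"delta_rot":{"type":"array","items":{"type":"number"}}}}},"gripper":{"type":"number"}},"required":["moves"]}

```bash
mkdir -p pics; cat > h.py <<'E'
import numpy as np, cv2
from rig import monitor, optics, hand_in
def ray(cam,uv,z):
    m=optics.camera_model(cam);K=np.array(m["mtx"],float);D=np.array(m["D"],float);T=np.array(m["cam_to_world"])
    p=cv2.undistortPoints(np.array(uv,float).reshape(-1,1,2),K,D).reshape(-1,2)
    d=np.c_[p,np.ones(len(p))]@T[:3,:3].T;o=T[:3,3]
    return o+d*((z-o[2])/d[:,2])[:,None]
def proj(cam,P):
    m=optics.camera_model(cam);T=np.linalg.inv(np.array(m["cam_to_world"]))
    return cv2.projectPoints(np.array(P,float).reshape(-1,1,3),cv2.Rodrigues(T[:3,:3])[0],T[:3,3],np.array(m["mtx"],float),np.array(m["D"],float))[0].reshape(-1,2)
E
python3 - <<'E'
from h import *
for c in("side","top"):
    cv2.imwrite(f"pics/{c}0.png",optics.read_camera(c)); print(c,np.round(optics.camera_model(c)["cam_to_world"],3).tolist(),np.round(optics.camera_model(c)["mtx"],0).tolist())
s=monitor.observe();print(s["clock"],s["eef_pos"],np.round(s["tcp_rot"],3),s["width"])
E
```

```text
side [[0.95, -0.225, 0.217, 0.367], [-0.312, -0.656, 0.687, -0.526], [-0.012, -0.72, -0.693, 0.607], [0.0, 0.0, 0.0, 1.0]] [[362.0, 0.0, 318.0], [0.0, 362.0, 201.0], [0.0, 0.0, 1.0]]
top [[0.008, -0.992, 0.129, 0.366], [-1.0, -0.008, -0.0, -0.001], [0.001, -0.129, -0.992, 1.336], [0.0, 0.0, 0.0, 1.0]] [[508.0, 0.0, 316.0], [0.0, 508.0, 206.0], [0.0, 0.0, 1.0]]
0.1 [ 0.28406659 -0.58407235  0.22772981] [[ 0.899  0.437 -0.001]
 [ 0.437 -0.899  0.001]
 [-0.    -0.002 -1.   ]] 1.0026555402739339
```

View pics/top0.png

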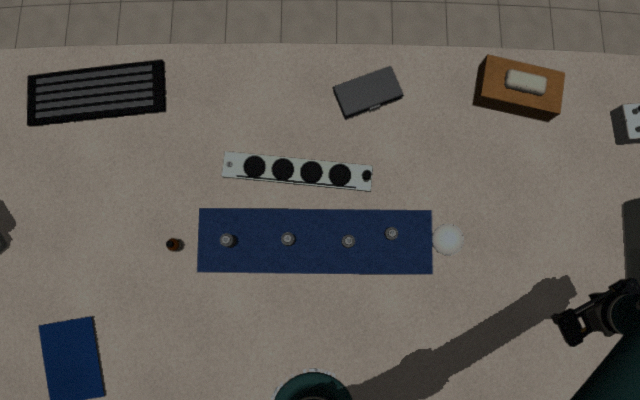

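View pics/side0.png

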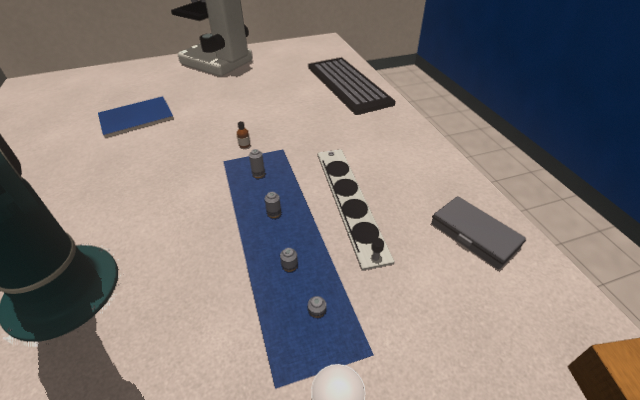

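The top view shows the four objectives at about (227,240), (288,239), (348,241) and (392,233). The dishes are at (255,167), (283,169), (312,172) and (340,175), and the post is at the right end, (367,175). In the side view the heights seem to run 75, 60, 45, 30 from far to near. Next I'll measure both views.

```bash
python3 - <<'E'
from h import *
t=cv2.imread("pics/top0.png");s=cv2.imread("pics/side0.png")
def blobs(img,mask,lo,hi):
    n,l,st,c=cv2.connectedComponentsWithStats(mask.astype(np.uint8));return [(np.round(c[i],1).tolist(),st[i].tolist()) for i in range(1,n) if lo<st[i][4]<hi]
# objectives: non-blue within mat
for name,im,poly in(("top",t,[(200,210),(431,211),(431,271),(200,271)]),("side",s,[(228,164),(256,149),(283,152),(368,352),(278,375)])):
    m=np.zeros(im.shape[:2],np.uint8);cv2.fillPoly(m,[np.array(poly)],1)
    b=im.astype(int);nb=(b[...,0]-b[...,2]<25)&(b.max(2)>60)&(m>0)
    for x in blobs(im,nb,30,2000):print(name,x)
dk=np.zeros(t.shape[:2],bool);dk[150:195,235:375]=t[150:195,235:375].max(2)<60
dk=cv2.morphologyEx(dk.astype(np.uint8),cv2.MORPH_OPEN,np.ones((5,5)))
for x in blobs(t,dk,30,2000):print("dish",x, ray("top",x[0],.016).round(4))
a=cv2.resize(t[215:265,200:420],None,fx=3.6,fy=3.6,interpolation=cv2.INTER_CUBIC);b=cv2.resize(t[145:200,215:380],None,fx=4.8,fy=4.8,interpolation=cv2.INTER_CUBIC)
b=cv2.copyMakeBorder(b[:, :792],0,0,0,max(0,792-b.shape[1]),0)
cv2.imwrite("pics/crop.png",np.vstack([a,b]))
cv2.imwrite("pics/scrop.png",cv2.resize(s[140:330,220:400],None,fx=3.1,fy=3.1,interpolation=cv2.INTER_CUBIC))
E
```

```text
top ([391.4, 233.2], [386, 228, 12, 11, 92])
top ([224.7, 239.4], [220, 233, 12, 13, 101])
top ([286.2, 238.9], [281, 234, 11, 11, 87])
top ([348.1, 240.8], [342, 236, 14, 11, 88])
side ([256.3, 159.4], [241, 149, 33, 24, 325])
side ([271.5, 201.2], [265, 192, 15, 20, 232])
side ([288.0, 256.6], [280, 248, 17, 20, 238])
side ([316.5, 304.5], [308, 296, 18, 18, 255])
dish ([254.1, 166.8], [244, 156, 21, 23, 386]) [[0.64   0.1633 0.016 ]]
dish ([282.4, 169.4], [272, 159, 22, 22, 387]) [[0.6335 0.0879 0.016 ]]
dish ([311.0, 172.2], [301, 162, 21, 22, 383]) [[0.6265 0.0121 0.016 ]]
dish ([339.5, 174.9], [329, 164, 22, 23, 393]) [[ 0.6199 -0.0633  0.016 ]]
dish ([366.5, 175.0], [363, 171, 8, 9, 68]) [[ 0.6203 -0.1348  0.016 ]]
```

View pics/crop.png

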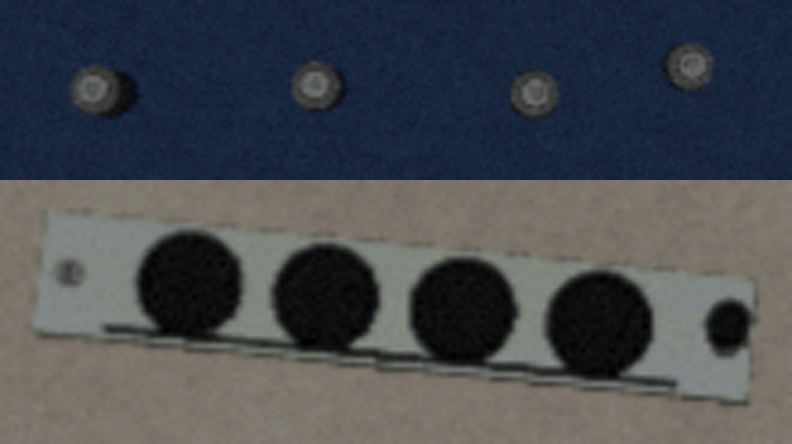

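View pics/scrop.png

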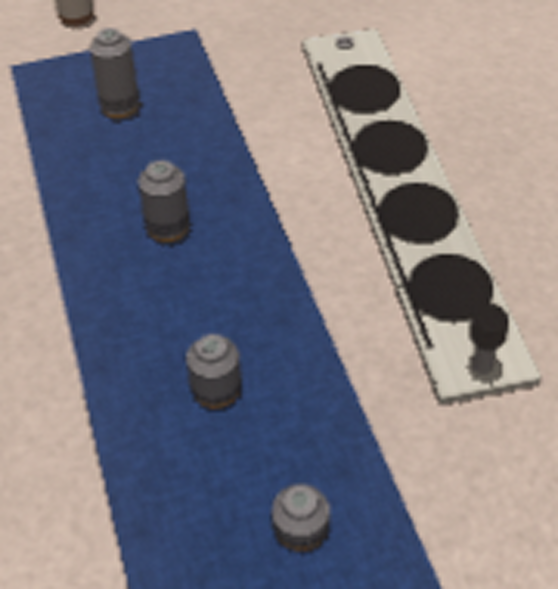

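The crops confirm the heights: in the side view, from far to near, they are 75, 60, 45 and 30. The nose centres in the crops are listed in the next script, which casts rays through them and cross-checks the two views.

```bash
python3 - <<'E'
from h import *
T=(np.array([(93,89),(317,85),(535,93),(691,66)])+.5)/3.6-.5+[200,215]
S=(np.array([(111,36),(162,168),(212,347),(301,497)])+.5)/3.1-.5+[220,140]
for h,a,b in zip((.075,.060,.045,.030),T,S): print(h,ray("top",[a],h).round(4),ray("side",[b],h).round(4))
print("bottle cap top",ray("top",[(174,244)],.075).round(3))
# side dishes check
print(ray("side",(np.array([(366,89),(391,147),(418,212),(449,287)])+.5)/3.1-.5+[220,140],.016).round(4))
E
```

```text
0.075 [[0.4431 0.2231 0.075 ]] [[0.4431 0.2216 0.075 ]]
0.06 [[0.4484 0.0687 0.06  ]] [[0.4491 0.0717 0.06  ]]
0.045 [[ 0.445  -0.0846  0.045 ]] [[ 0.4437 -0.0855  0.045 ]]
0.03 [[ 0.466  -0.1976  0.03  ]] [[ 0.4664 -0.1964  0.03  ]]
bottle cap top [[0.43  0.353 0.075]]
[[ 0.6398  0.1599  0.016 ]
 [ 0.6329  0.085   0.016 ]
 [ 0.6254  0.0107  0.016 ]
 [ 0.6176 -0.0648  0.016 ]]
```

{"name": "carry_out", "arguments": {"moves": [{"delta_rot":[0,0,-8]},{"delta_rot":[0,0,-8]},{"delta_rot":[0,0,-8]},{"delta_rot":[0,0,-8]},{"delta_rot":[0,0,-8]}], "gripper": 7}}

```text
invalid input
```

{"name": "carry_out", "arguments": {"moves": [{"delta_rot":[0,0,-8]},{"delta_rot":[0,0,-8]},{"delta_rot":[0,0,-8]},{"delta_pos":[0,0,0]}]}}

```text
invalid input
```

Both keys seem to be needed in every row.

{"name": "carry_out", "arguments": {"moves": [{"delta_pos":[0,0,0],"delta_rot":[0,0,-8]},{"delta_pos":[0,0,0],"delta_rot":[0,0,-8]},{"delta_pos":[0,0,0],"delta_rot":[0,0,-8]},{"delta_pos":[0,0,0],"delta_rot":[0,0,-8]},{"delta_pos":[0,0,0],"delta_rot":[0,0,-8]}], "gripper": 7}}

```text
clock: 0.6
eef_pos: [0.2841, -0.5842, 0.228]
tcp_rot: [[0.402, 0.915, -0.001], [0.915, -0.402, 0.001], [0.001, -0.001, -1.0]]
wrist_force: [0.0, -0.4, -0.5]
width: 0.762
finger_force: 0.0
```

{"name": "carry_out", "arguments": {"moves": [{"delta_pos":[0,0,0],"delta_rot":[0,0,-8]},{"delta_pos":[0,0,0],"delta_rot":[0,0,-8]},{"delta_pos":[0,0,0],"delta_rot":[0,0,-8]},{"delta_pos":[0,0,0],"delta_rot":[0,0,0]}]}}

```text
clock: 1.0
eef_pos: [0.284, -0.5843, 0.228]
tcp_rot: [[0.001, 1.0, -0.0], [1.0, -0.001, 0.001], [0.001, -0.0, -1.0]]
wrist_force: [-0.2, -0.1, -0.2]
width: 0.76
finger_force: 0.0
```

{"name": "carry_out", "arguments": {"moves": [{"delta_pos":[3.9,1.8,1.2],"delta_rot":[0,0,0]},{"delta_pos":[3.9,1.8,1.2],"delta_rot":[0,0,0]},{"delta_pos":[3.9,1.8,1.2],"delta_rot":[0,0,0]},{"delta_pos":[3.9,1.8,1.2],"delta_rot":[0,0,0]},{"delta_pos":[3.9,1.8,1.2],"delta_rot":[0,0,0]}]}}

```text
clock: 1.5
eef_pos: [0.3748, -0.388, 0.1681]
tcp_rot: [[0.005, 1.0, 0.0], [1.0, -0.005, -0.0], [-0.0, 0.0, -1.0]]
wrist_force: [0.7, -0.8, -0.1]
width: 0.76
finger_force: 0.0
```

{"name": "carry_out", "arguments": {"moves": [{"delta_pos":[3.9,1.8,1.2],"delta_rot":[0,0,0]},{"delta_pos":[3.9,1.8,1.2],"delta_rot":[0,0,0]},{"delta_pos":[3.9,1.9,1.2],"delta_rot":[0,0,0]},{"delta_pos":[3.9,1.9,1.2],"delta_rot":[0,0,0]},{"delta_pos":[3.6,1.8,1.2],"delta_rot":[0,0,0]}]}}

```text
clock: 2.0
eef_pos: [0.4673, -0.1959, 0.1082]
tcp_rot: [[0.005, 1.0, 0.0], [1.0, -0.005, -0.0], [-0.0, 0.0, -1.0]]
wrist_force: [0.3, -0.8, 0.0]
width: 0.761
finger_force: 0.0
```

{"name": "carry_out", "arguments": {"moves": [{"delta_pos":[0,0,0],"delta_rot":[0,0,0]},{"delta_pos":[0,0,0],"delta_rot":[0,0,0]}]}}

```text
clock: 2.2
eef_pos: [0.4668, -0.1969, 0.1082]
tcp_rot: [[0.001, 1.0, -0.001], [1.0, -0.001, 0.0], [0.0, -0.001, -1.0]]
wrist_force: [0.9, -0.4, 0.2]
width: 0.759
finger_force: 0.0
```

```bash
python3 - <<'E'
from h import *
a=optics.read_camera("side");print(np.round(monitor.observe()["joint_pos"],2),monitor.observe()["eef_pos"].round(4) if hasattr(monitor.observe()["eef_pos"],'round') else monitor.observe()["eef_pos"])
cv2.imwrite("pics/s1.png",cv2.resize(a[180:380,200:440],None,fx=2.5,fy=2.5))
E
```

```text
[ 0.63  0.43 -0.36  2.02  0.22  0.72  0.13] [ 0.4665 -0.1984  0.1085]
```

View pics/s1.png

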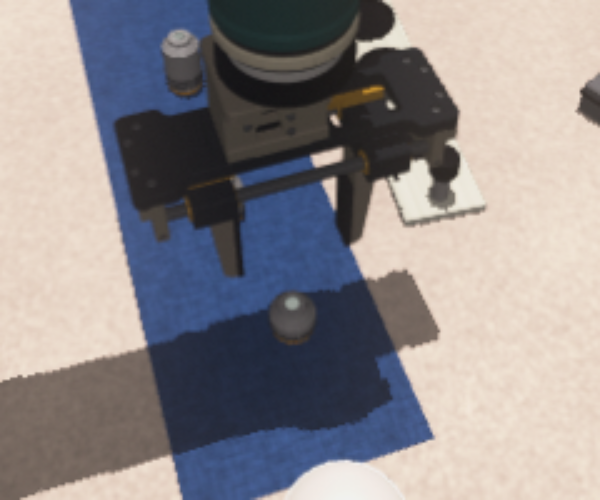

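The fingers straddle the 30 mm objective, which is at crop pixel (293,315), so I'll descend and grip.

{"name": "carry_out", "arguments": {"moves": [{"delta_pos":[0,0,4],"delta_rot":[0,0,0]},{"delta_pos":[0,0,3],"delta_rot":[0,0,0]},{"delta_pos":[0,0,1.2],"delta_rot":[0,0,0]},{"delta_pos":[0,0,0.4],"delta_rot":[0,0,0]},{"delta_pos":[0,0,0],"delta_rot":[0,0,0]}]}}

```text
clock: 2.75
eef_pos: [0.4668, -0.1986, 0.0229]
tcp_rot: [[0.003, 1.0, 0.0], [1.0, -0.003, -0.0], [-0.0, 0.0, -1.0]]
wrist_force: [-0.2, 0.2, -0.0]
width: 0.759
finger_force: 0.0
```

{"name": "carry_out", "arguments": {"moves": [{"delta_pos":[0,0,0],"delta_rot":[0,0,0]},{"delta_pos":[0,0,0],"delta_rot":[0,0,0]},{"delta_pos":[0,0,0],"delta_rot":[0,0,0]},{"delta_pos":[0,0,0],"delta_rot":[0,0,0]},{"delta_pos":[0,0,0],"delta_rot":[0,0,0]}], "gripper": 2.5}}

```text
clock: 3.25
eef_pos: [0.4668, -0.1978, 0.0229]
tcp_rot: [[0.001, 1.0, 0.0], [1.0, -0.001, -0.0], [-0.0, 0.0, -1.0]]
wrist_force: [-0.2, -0.2, 4.9]
width: 0.35
finger_force: 30.4
```

{"name": "carry_out", "arguments": {"moves": [{"delta_pos":[0,0,0],"delta_rot":[0,0,0]},{"delta_pos":[0,0,0],"delta_rot":[0,0,0]},{"delta_pos":[0,0,0],"delta_rot":[0,0,0]},{"delta_pos":[0,0,0],"delta_rot":[0,0,0]}]}}

```text
clock: 3.65
eef_pos: [0.4668, -0.1978, 0.0229]
tcp_rot: [[0.001, 1.0, -0.0], [1.0, -0.001, -0.0], [-0.0, -0.0, -1.0]]
wrist_force: [-1.7, -0.9, 5.8]
width: 0.347
finger_force: 30.0
```

```bash
python3 - <<'E'
from h import *
a=optics.read_camera("side")
cv2.imwrite("pics/s2.png",cv2.resize(a[230:340,260:370],None,fx=5,fy=5,interpolation=cv2.INTER_CUBIC))
E
```

```text
(no output)
```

View pics/s2.png

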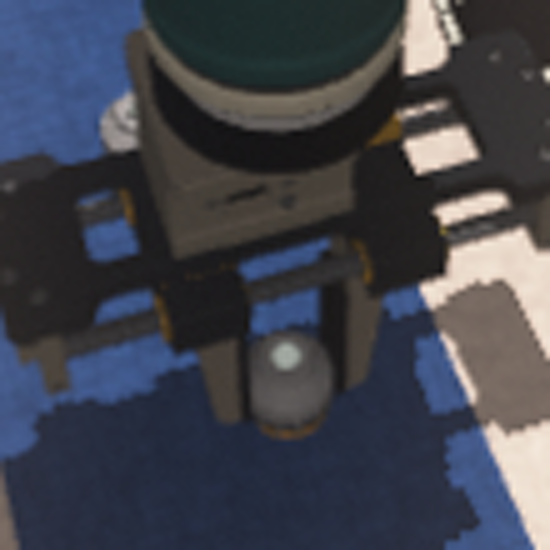

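{"name": "carry_out", "arguments": {"moves": [{"delta_pos":[0,0,-0.3],"delta_rot":[0,0,0]},{"delta_pos":[0,0,-0.3],"delta_rot":[0,0,0]},{"delta_pos":[0,0,0],"delta_rot":[0,0,0]},{"delta_pos":[0,0,0],"delta_rot":[0,0,0]},{"delta_pos":[0,0,0],"delta_rot":[0,0,0]}]}}

```text
clock: 4.2
eef_pos: [0.4666, -0.1977, 0.0285]
tcp_rot: [[0.001, 1.0, -0.0], [1.0, -0.001, 0.0], [0.0, -0.0, -1.0]]
wrist_force: [-1.2, -0.2, -1.6]
width: 0.347
finger_force: 30.0
```

```bash
python3 - <<'E'
from h import *
a=optics.read_camera("side")
cv2.imwrite("pics/s3.png",cv2.resize(a[270:340,280:350],None,fx=8,fy=8,interpolation=cv2.INTER_CUBIC))
print(((proj("side",[[.4668,-.1978,0],[.4668,-.1978,.03],[.484,-.1978,.009],[.4498,-.1978,.009]])-[280,270])*8).round())
E
```

```text
[[299. 313.]
 [298. 245.]
 [370. 272.]
 [228. 314.]]
```

View pics/s3.png

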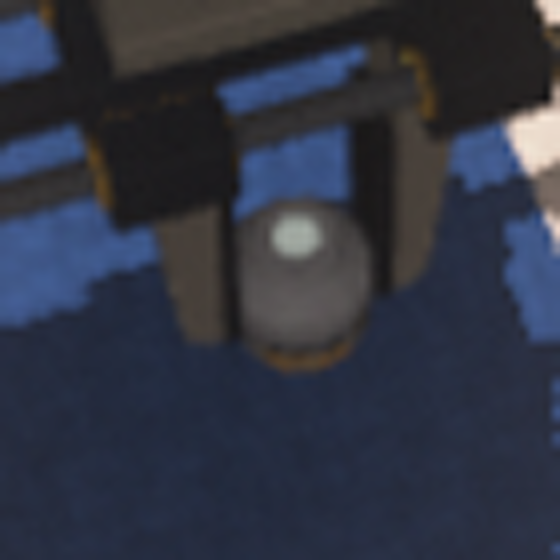

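The force drop to about -1.6 N shows the objective is held, upright and with its foot clear. Next I'll carry it to dish 1.

{"name": "carry_out", "arguments": {"moves": [{"delta_pos":[0,0,-2],"delta_rot":[0,0,0]},{"delta_pos":[0,0,-3],"delta_rot":[0,0,0]},{"delta_pos":[1.5,1.7,-2.2],"delta_rot":[0,0,0]},{"delta_pos":[2.5,2.8,0],"delta_rot":[0,0,0]},{"delta_pos":[2.7,3,0],"delta_rot":[0,0,0]}]}}

```text
clock: 4.75
eef_pos: [0.5427, -0.1313, 0.1016]
tcp_rot: [[0.004, 1.0, 0.001], [1.0, -0.004, -0.001], [-0.001, 0.001, -1.0]]
wrist_force: [-0.2, -1.6, -1.0]
width: 0.347
finger_force: 30.0
```

{"name": "carry_out", "arguments": {"moves": [{"delta_pos":[2.7,3.1,0],"delta_rot":[0,0,0]},{"delta_pos":[2.5,2.9,0],"delta_rot":[0,0,0]},{"delta_pos":[1.5,1.7,0],"delta_rot":[0,0,0]},{"delta_pos":[0,0,2.5],"delta_rot":[0,0,0]},{"delta_pos":[0,0,0],"delta_rot":[0,0,0]}]}}

```text
clock: 5.25
eef_pos: [0.6167, -0.063, 0.0725]
tcp_rot: [[-0.001, 1.0, -0.006], [1.0, 0.001, 0.001], [0.001, -0.006, -1.0]]
wrist_force: [-1.3, -0.6, -2.1]
width: 0.349
finger_force: 30.0
```

{"name": "carry_out", "arguments": {"moves": [{"delta_pos":[0,0,0],"delta_rot":[0,0,0]},{"delta_pos":[0,0,0],"delta_rot":[0,0,0]}]}}

```text
clock: 5.45
eef_pos: [0.6189, -0.0647, 0.0763]
tcp_rot: [[0.002, 1.0, 0.001], [1.0, -0.002, -0.0], [-0.0, 0.001, -1.0]]
wrist_force: [-0.3, -0.2, -1.1]
width: 0.35
finger_force: 30.0
```

```bash
python3 - <<'E'
from h import *
a=optics.read_camera("side")
cv2.imwrite("pics/s4.png",cv2.resize(a[150:280,300:430],None,fx=4.5,fy=4.5,interpolation=cv2.INTER_CUBIC))
print(monitor.observe()["eef_pos"])
E
```

```text
[ 0.61910842 -0.06464181  0.07648666]
```

View pics/s4.png

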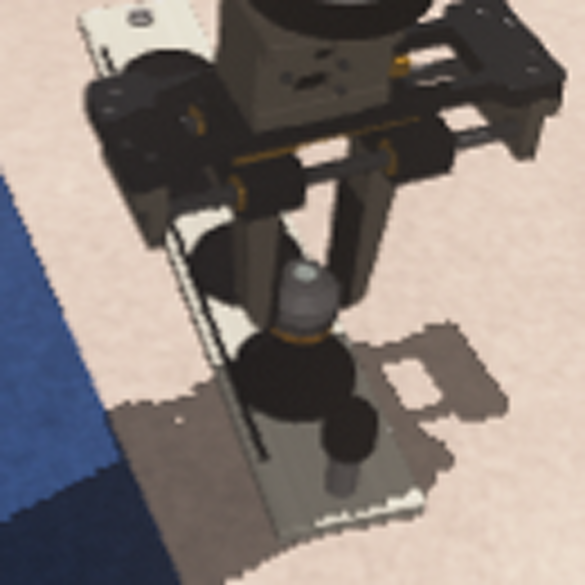

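The objective hangs over dish 1 (dish centre at about (295,372) in the crop). I'll lower it gently.

{"name": "carry_out", "arguments": {"moves": [{"delta_pos":[0,0,2],"delta_rot":[0,0,0]},{"delta_pos":[0,0,1.2],"delta_rot":[0,0,0]},{"delta_pos":[0,0,0.4],"delta_rot":[0,0,0]},{"delta_pos":[0,0,0.2],"delta_rot":[0,0,0]},{"delta_pos":[0,0,0],"delta_rot":[0,0,0]}]}}

```text
clock: 6.0
eef_pos: [0.619, -0.064, 0.0378]
tcp_rot: [[0.001, 1.0, 0.0], [1.0, -0.001, -0.0], [-0.0, 0.0, -1.0]]
wrist_force: [0.3, 0.3, -0.6]
width: 0.348
finger_force: 30.0
```

{"name": "carry_out", "arguments": {"moves": [{"delta_pos":[0,0,0.1],"delta_rot":[0,0,0]},{"delta_pos":[0,0,0],"delta_rot":[0,0,0]},{"delta_pos":[0,0,0],"delta_rot":[0,0,0]}]}}

```text
clock: 6.3
eef_pos: [0.6191, -0.0639, 0.0369]
tcp_rot: [[0.001, 1.0, 0.001], [1.0, -0.001, -0.0], [-0.0, 0.001, -1.0]]
wrist_force: [0.2, 0.3, -1.5]
width: 0.347
finger_force: 30.0
```

{"name": "carry_out", "arguments": {"moves": [{"delta_pos":[0,0,0.1],"delta_rot":[0,0,0]},{"delta_pos":[0,0,0],"delta_rot":[0,0,0]},{"delta_pos":[0,0,0],"delta_rot":[0,0,0]}]}}

```text
clock: 6.6
eef_pos: [0.6192, -0.0639, 0.036]
tcp_rot: [[0.001, 1.0, 0.001], [1.0, -0.001, -0.0], [-0.0, 0.001, -1.0]]
wrist_force: [-1.1, 0.5, 2.8]
width: 0.35
finger_force: 30.0
```

{"name": "carry_out", "arguments": {"moves": [{"delta_pos":[0,0,0.05],"delta_rot":[0,0,0]},{"delta_pos":[0,0,0],"delta_rot":[0,0,0]},{"delta_pos":[0,0,0],"delta_rot":[0,0,0]}]}}

```text
clock: 6.9
eef_pos: [0.6192, -0.0639, 0.0359]
tcp_rot: [[0.001, 1.0, 0.001], [1.0, -0.001, -0.0], [-0.0, 0.001, -1.0]]
wrist_force: [-2.4, 0.3, 6.7]
width: 0.35
finger_force: 30.0
```

It's seated (contact force 6.7 N), so I'll release, rise and go above the 45 mm objective.

{"name": "carry_out", "arguments": {"moves": [{"delta_pos":[0,0,0],"delta_rot":[0,0,0]},{"delta_pos":[0,0,0],"delta_rot":[0,0,0]},{"delta_pos":[0,0,0],"delta_rot":[0,0,0]},{"delta_pos":[0,0,0],"delta_rot":[0,0,0]},{"delta_pos":[0,0,0],"delta_rot":[0,0,0]}], "gripper": 6.5}}

```text
clock: 7.4
eef_pos: [0.6188, -0.0638, 0.0349]
tcp_rot: [[0.001, 1.0, -0.0], [1.0, -0.001, 0.0], [0.0, -0.0, -1.0]]
wrist_force: [0.4, -0.9, 0.2]
width: 0.705
finger_force: 0.0
```

{"name": "carry_out", "arguments": {"moves": [{"delta_pos":[0,0,-1.5],"delta_rot":[0,0,0]},{"delta_pos":[0,0,-4],"delta_rot":[0,0,0]},{"delta_pos":[0,0,-4],"delta_rot":[0,0,0]},{"delta_pos":[-0.4,-3.5,-2],"delta_rot":[0,0,0]},{"delta_pos":[-0.5,-4,0],"delta_rot":[0,0,0]}]}}

```text
clock: 7.9
eef_pos: [0.5463, -0.0723, 0.1544]
tcp_rot: [[0.0, 1.0, 0.008], [1.0, -0.0, -0.001], [-0.001, 0.008, -1.0]]
wrist_force: [-0.0, -1.1, -0.5]
width: 0.71
finger_force: 0.0
```

{"name": "carry_out", "arguments": {"moves": [{"delta_pos":[-0.5,-4,0],"delta_rot":[0,0,0]},{"delta_pos":[-0.4,-4,0],"delta_rot":[0,0,0]},{"delta_pos":[-0.3,-2,0],"delta_rot":[0,0,0]},{"delta_pos":[0,0,0],"delta_rot":[0,0,0]},{"delta_pos":[0,0,0],"delta_rot":[0,0,0]}]}}

```text
clock: 8.4
eef_pos: [0.445, -0.0849, 0.1513]
tcp_rot: [[0.001, 1.0, 0.003], [1.0, -0.001, -0.001], [-0.001, 0.003, -1.0]]
wrist_force: [0.3, 0.2, -0.1]
width: 0.707
finger_force: 0.0
```

```bash
python3 - <<'E'
from h import *
a=optics.read_camera("side")
cv2.imwrite("pics/s5.png",cv2.resize(a[130:330,220:420],None,fx=3,fy=3,interpolation=cv2.INTER_CUBIC))
E
```

```text
(no output)
```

View pics/s5.png

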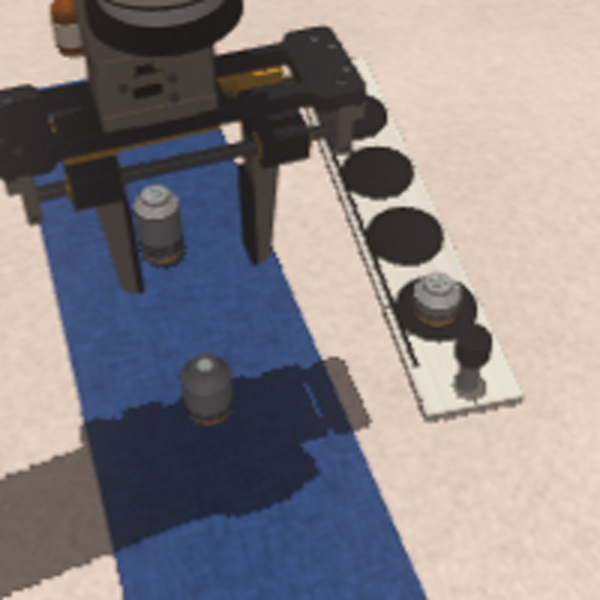

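The 30 mm objective stands centred in dish 1 at crop (437,300), and the 45 mm is below the open fingers at (208,388). I'll grip it.

{"name": "carry_out", "arguments": {"moves": [{"delta_pos":[0,0,4.5],"delta_rot":[0,0,0]},{"delta_pos":[0,0,4.5],"delta_rot":[0,0,0]},{"delta_pos":[0,0,2.5],"delta_rot":[0,0,0]},{"delta_pos":[0,0,1.1],"delta_rot":[0,0,0]},{"delta_pos":[0,0,0],"delta_rot":[0,0,0]}]}}

```text
clock: 8.95
eef_pos: [0.4441, -0.084, 0.023]
tcp_rot: [[0.0, 1.0, -0.002], [1.0, -0.0, 0.001], [0.001, -0.002, -1.0]]
wrist_force: [0.1, -0.6, 0.8]
width: 0.71
finger_force: 0.0
```

{"name": "carry_out", "arguments": {"moves": [{"delta_pos":[0,0,0],"delta_rot":[0,0,0]},{"delta_pos":[0,0,0],"delta_rot":[0,0,0]},{"delta_pos":[0,0,0],"delta_rot":[0,0,0]},{"delta_pos":[0,0,0],"delta_rot":[0,0,0]},{"delta_pos":[0,0,0],"delta_rot":[0,0,0]}], "gripper": 2.5}}

```text
clock: 9.45
eef_pos: [0.4443, -0.085, 0.0249]
tcp_rot: [[0.001, 1.0, 0.001], [1.0, -0.001, -0.001], [-0.001, 0.001, -1.0]]
wrist_force: [-1.1, -0.6, 6.6]
width: 0.354
finger_force: 30.0
```

{"name": "carry_out", "arguments": {"moves": [{"delta_pos":[0,0,0],"delta_rot":[0,0,0]},{"delta_pos":[0,0,0],"delta_rot":[0,0,0]}]}}

```text
clock: 9.65
eef_pos: [0.4443, -0.085, 0.0249]
tcp_rot: [[0.001, 1.0, 0.001], [1.0, -0.001, -0.001], [-0.001, 0.001, -1.0]]
wrist_force: [-1.5, -0.1, 6.8]
width: 0.357
finger_force: 30.0
```

{"name": "carry_out", "arguments": {"moves": [{"delta_pos":[0,0,-0.3],"delta_rot":[0,0,0]},{"delta_pos":[0,0,-0.3],"delta_rot":[0,0,0]},{"delta_pos":[0,0,0],"delta_rot":[0,0,0]},{"delta_pos":[0,0,0],"delta_rot":[0,0,0]}]}}

```text
clock: 10.05
eef_pos: [0.4438, -0.0848, 0.0301]
tcp_rot: [[0.001, 1.0, -0.0], [1.0, -0.001, -0.0], [-0.0, -0.0, -1.0]]
wrist_force: [-0.4, 0.3, -0.3]
width: 0.354
finger_force: 30.0
```

{"name": "carry_out", "arguments": {"moves": [{"delta_pos":[0,0,-2],"delta_rot":[0,0,0]},{"delta_pos":[0,0,-3.5],"delta_rot":[0,0,0]},{"delta_pos":[1.1,2.1,-2.5],"delta_rot":[0,0,0]},{"delta_pos":[1.8,3.4,0],"delta_rot":[0,0,0]},{"delta_pos":[2,3.6,0],"delta_rot":[0,0,0]}]}}

```text
clock: 10.55
eef_pos: [0.536, -0.0363, 0.1111]
tcp_rot: [[0.003, 1.0, 0.002], [1.0, -0.003, -0.001], [-0.001, 0.002, -1.0]]
wrist_force: [0.9, 0.3, -2.2]
width: 0.359
finger_force: 30.0
```

{"name": "carry_out", "arguments": {"moves": [{"delta_pos":[2,3.6,0],"delta_rot":[0,0,0]},{"delta_pos":[1.8,3.4,0],"delta_rot":[0,0,0]},{"delta_pos":[0.9,2.1,0],"delta_rot":[0,0,0]},{"delta_pos":[0,0,2.5],"delta_rot":[0,0,0]},{"delta_pos":[0,0,2],"delta_rot":[0,0,0]}]}}

```text
clock: 11.05
eef_pos: [0.6261, 0.0118, 0.0638]
tcp_rot: [[0.0, 1.0, -0.0], [1.0, -0.0, 0.0], [0.0, -0.0, -1.0]]
wrist_force: [-0.1, -0.4, -1.4]
width: 0.356
finger_force: 30.0
```

{"name": "carry_out", "arguments": {"moves": [{"delta_pos":[0,0,0],"delta_rot":[0,0,0]},{"delta_pos":[0,0,0],"delta_rot":[0,0,0]},{"delta_pos":[0,0,0],"delta_rot":[0,0,0]}]}}

```text
clock: 11.35
eef_pos: [0.6266, 0.0111, 0.0661]
tcp_rot: [[0.001, 1.0, 0.002], [1.0, -0.001, 0.0], [0.0, 0.002, -1.0]]
wrist_force: [0.3, 0.2, -1.4]
width: 0.356
finger_force: 30.0
```

{"name": "carry_out", "arguments": {"moves": [{"delta_pos":[0,0,1.4],"delta_rot":[0,0,0]},{"delta_pos":[0,0,0.8],"delta_rot":[0,0,0]},{"delta_pos":[0,0,0.4],"delta_rot":[0,0,0]},{"delta_pos":[0,0,0.1],"delta_rot":[0,0,0]},{"delta_pos":[0,0,0],"delta_rot":[0,0,0]}]}}

```text
clock: 11.85
eef_pos: [0.6255, 0.011, 0.038]
tcp_rot: [[0.001, 1.0, -0.001], [1.0, -0.001, -0.0], [-0.0, -0.001, -1.0]]
wrist_force: [-1.9, -0.3, 0.3]
width: 0.359
finger_force: 30.0
```

{"name": "carry_out", "arguments": {"moves": [{"delta_pos":[0,0,0.1],"delta_rot":[0,0,0]},{"delta_pos":[0,0,0],"delta_rot":[0,0,0]},{"delta_pos":[0,0,0],"delta_rot":[0,0,0]}]}}

```text
clock: 12.15
eef_pos: [0.6256, 0.011, 0.038]
tcp_rot: [[0.001, 1.0, -0.001], [1.0, -0.001, -0.001], [-0.001, -0.001, -1.0]]
wrist_force: [-3.7, -0.9, 6.9]
width: 0.355
finger_force: 30.0
```

{"name": "carry_out", "arguments": {"moves": [{"delta_pos":[0,0,0],"delta_rot":[0,0,0]},{"delta_pos":[0,0,0],"delta_rot":[0,0,0]},{"delta_pos":[0,0,0],"delta_rot":[0,0,0]},{"delta_pos":[0,0,0],"delta_rot":[0,0,0]},{"delta_pos":[0,0,0],"delta_rot":[0,0,0]}], "gripper": 6.5}}

```text
clock: 12.65
eef_pos: [0.626, 0.0111, 0.0369]
tcp_rot: [[0.001, 1.0, 0.0], [1.0, -0.001, 0.0], [0.0, 0.0, -1.0]]
wrist_force: [0.1, 0.5, -0.7]
width: 0.705
finger_force: 0.0
```

{"name": "carry_out", "arguments": {"moves": [{"delta_pos":[0,0,-1.5],"delta_rot":[0,0,0]},{"delta_pos":[0,0,-4],"delta_rot":[0,0,0]},{"delta_pos":[0,0,-4.5],"delta_rot":[0,0,0]},{"delta_pos":[1.2,-3.5,-2],"delta_rot":[0,0,0]},{"delta_pos":[1.3,-4,0],"delta_rot":[0,0,0]}]}}

```text
clock: 13.15
eef_pos: [0.5535, 0.0367, 0.1616]
tcp_rot: [[0.002, 1.0, 0.009], [1.0, -0.002, 0.001], [0.001, 0.009, -1.0]]
wrist_force: [-0.5, 1.1, -0.1]
width: 0.711
finger_force: 0.0
```

{"name": "carry_out", "arguments": {"moves": [{"delta_pos":[1.3,-4,0],"delta_rot":[0,0,0]},{"delta_pos":[1.3,-4,0],"delta_rot":[0,0,0]},{"delta_pos":[0.8,-2.2,0],"delta_rot":[0,0,0]},{"delta_pos":[0,0,0],"delta_rot":[0,0,0]},{"delta_pos":[0,0,0],"delta_rot":[0,0,0]}]}}

```text
clock: 13.65
eef_pos: [0.4501, 0.0703, 0.1582]
tcp_rot: [[0.001, 1.0, 0.003], [1.0, -0.001, -0.0], [-0.0, 0.003, -1.0]]
wrist_force: [0.5, -0.6, -0.4]
width: 0.706
finger_force: 0.0
```

```bash
python3 - <<'E'
from h import *
a=optics.read_camera("side")
cv2.imwrite("pics/s6.png",cv2.resize(a[130:330,220:420],None,fx=3,fy=3,interpolation=cv2.INTER_CUBIC))
E
```

```text
(no output)
```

View pics/s6.png

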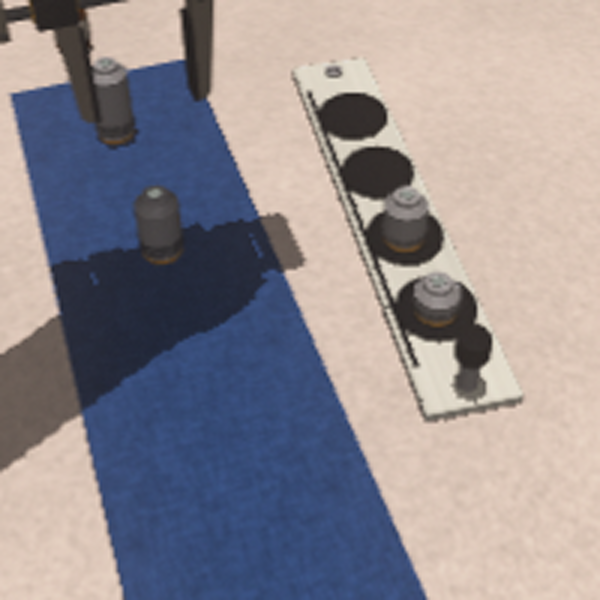

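Dishes 1 and 2 are filled and upright, at crop (437,300) and (405,220). The 60 mm at (158,225) is below the fingers, so I'll grip it.

{"name": "carry_out", "arguments": {"moves": [{"delta_pos":[0,0,4.5],"delta_rot":[0,0,0]},{"delta_pos":[0,0,4.5],"delta_rot":[0,0,0]},{"delta_pos":[0,0,2.5],"delta_rot":[0,0,0]},{"delta_pos":[0,0,1.2],"delta_rot":[0,0,0]},{"delta_pos":[0,0,0],"delta_rot":[0,0,0]}]}}

```text
clock: 14.2
eef_pos: [0.4491, 0.0701, 0.0288]
tcp_rot: [[0.002, 1.0, -0.002], [1.0, -0.002, -0.0], [-0.0, -0.002, -1.0]]
wrist_force: [-0.1, -0.2, -0.7]
width: 0.704
finger_force: 0.0
```

{"name": "carry_out", "arguments": {"moves": [{"delta_pos":[0,0,0],"delta_rot":[0,0,0]},{"delta_pos":[0,0,0],"delta_rot":[0,0,0]},{"delta_pos":[0,0,0],"delta_rot":[0,0,0]},{"delta_pos":[0,0,0],"delta_rot":[0,0,0]},{"delta_pos":[0,0,0],"delta_rot":[0,0,0]}], "gripper": 2.5}}

```text
clock: 14.7
eef_pos: [0.4489, 0.0702, 0.0308]
tcp_rot: [[0.001, 1.0, 0.0], [1.0, -0.001, -0.001], [-0.001, 0.0, -1.0]]
wrist_force: [-2.1, -0.4, 7.2]
width: 0.36
finger_force: 30.0
```

{"name": "carry_out", "arguments": {"moves": [{"delta_pos":[0,0,0],"delta_rot":[0,0,0]},{"delta_pos":[0,0,0],"delta_rot":[0,0,0]}]}}

```text
clock: 14.9
eef_pos: [0.4489, 0.0702, 0.0308]
tcp_rot: [[0.001, 1.0, 0.0], [1.0, -0.001, -0.001], [-0.001, 0.0, -1.0]]
wrist_force: [-3.4, -0.7, 7.1]
width: 0.355
finger_force: 30.0
```

{"name": "carry_out", "arguments": {"moves": [{"delta_pos":[0,0,-0.3],"delta_rot":[0,0,0]},{"delta_pos":[0,0,-0.3],"delta_rot":[0,0,0]},{"delta_pos":[0,0,0],"delta_rot":[0,0,0]},{"delta_pos":[0,0,0],"delta_rot":[0,0,0]}]}}

```text
clock: 15.3
eef_pos: [0.4491, 0.0702, 0.0361]
tcp_rot: [[0.001, 1.0, 0.0], [1.0, -0.001, -0.0], [-0.0, 0.0, -1.0]]
wrist_force: [-1.0, 0.4, -2.2]
width: 0.358
finger_force: 30.0
```

{"name": "carry_out", "arguments": {"moves": [{"delta_pos":[0,0,-2],"delta_rot":[0,0,0]},{"delta_pos":[0,0,-3.5],"delta_rot":[0,0,0]},{"delta_pos":[0.2,2.1,-2.5],"delta_rot":[0,0,0]},{"delta_pos":[0.3,3.4,0],"delta_rot":[0,0,0]},{"delta_pos":[0.3,3.7,0],"delta_rot":[0,0,0]}]}}

```text
clock: 15.8
eef_pos: [0.5422, 0.078, 0.1172]
tcp_rot: [[0.001, 1.0, 0.002], [1.0, -0.001, -0.001], [-0.001, 0.002, -1.0]]
wrist_force: [0.4, 0.5, -2.2]
width: 0.356
finger_force: 30.0
```

{"name": "carry_out", "arguments": {"moves": [{"delta_pos":[0.3,3.7,0],"delta_rot":[0,0,0]},{"delta_pos":[0.3,3.4,0],"delta_rot":[0,0,0]},{"delta_pos":[0.3,2.1,0],"delta_rot":[0,0,0]},{"delta_pos":[0,0,2.5],"delta_rot":[0,0,0]},{"delta_pos":[0,0,2],"delta_rot":[0,0,0]}]}}

```text
clock: 16.3
eef_pos: [0.6332, 0.0871, 0.0696]
tcp_rot: [[0.001, 1.0, -0.001], [1.0, -0.001, 0.0], [0.0, -0.001, -1.0]]
wrist_force: [0.0, -0.4, -3.5]
width: 0.36
finger_force: 30.0
```

{"name": "carry_out", "arguments": {"moves": [{"delta_pos":[0,0,0],"delta_rot":[0,0,0]},{"delta_pos":[0,0,0],"delta_rot":[0,0,0]},{"delta_pos":[0,0,0],"delta_rot":[0,0,0]}]}}

```text
clock: 16.6
eef_pos: [0.6337, 0.0873, 0.0722]
tcp_rot: [[0.001, 1.0, 0.002], [1.0, -0.001, 0.0], [0.0, 0.002, -1.0]]
wrist_force: [0.6, 0.8, -3.0]
width: 0.361
finger_force: 30.0
```

{"name": "carry_out", "arguments": {"moves": [{"delta_pos":[0,0,1.4],"delta_rot":[0,0,0]},{"delta_pos":[0,0,0.8],"delta_rot":[0,0,0]},{"delta_pos":[0,0,0.4],"delta_rot":[0,0,0]},{"delta_pos":[0,0,0.1],"delta_rot":[0,0,0]},{"delta_pos":[0,0,0],"delta_rot":[0,0,0]}]}}

```text
clock: 17.1
eef_pos: [0.633, 0.0871, 0.044]
tcp_rot: [[0.001, 1.0, -0.0], [1.0, -0.001, -0.0], [-0.0, -0.0, -1.0]]
wrist_force: [0.4, 0.3, -2.4]
width: 0.359
finger_force: 30.0
```

{"name": "carry_out", "arguments": {"moves": [{"delta_pos":[0,0,0.1],"delta_rot":[0,0,0]},{"delta_pos":[0,0,0],"delta_rot":[0,0,0]},{"delta_pos":[0,0,0],"delta_rot":[0,0,0]}]}}

```text
clock: 17.4
eef_pos: [0.6331, 0.0872, 0.0439]
tcp_rot: [[0.001, 1.0, 0.0], [1.0, -0.001, -0.0], [-0.0, 0.0, -1.0]]
wrist_force: [-3.9, -1.0, 5.2]
width: 0.356
finger_force: 30.0
```

{"name": "carry_out", "arguments": {"moves": [{"delta_pos":[0,0,0],"delta_rot":[0,0,0]},{"delta_pos":[0,0,0],"delta_rot":[0,0,0]},{"delta_pos":[0,0,0],"delta_rot":[0,0,0]},{"delta_pos":[0,0,0],"delta_rot":[0,0,0]},{"delta_pos":[0,0,0],"delta_rot":[0,0,0]}], "gripper": 6.5}}

```text
clock: 17.9
eef_pos: [0.6331, 0.0871, 0.043]
tcp_rot: [[0.001, 1.0, 0.0], [1.0, -0.001, 0.0], [0.0, 0.0, -1.0]]
wrist_force: [0.3, 0.2, 0.1]
width: 0.703
finger_force: 0.0
```

{"name": "carry_out", "arguments": {"moves": [{"delta_pos":[0,0,-1.5],"delta_rot":[0,0,0]},{"delta_pos":[0,0,-4],"delta_rot":[0,0,0]},{"delta_pos":[0,0,-4.5],"delta_rot":[0,0,0]},{"delta_pos":[1.9,-2.7,-2],"delta_rot":[0,0,0]},{"delta_pos":[2.6,-3.6,0],"delta_rot":[0,0,0]}]}}

```text
clock: 18.4
eef_pos: [0.5732, 0.132, 0.1679]
tcp_rot: [[0.005, 1.0, 0.009], [1.0, -0.005, 0.001], [0.001, 0.009, -1.0]]
wrist_force: [-0.3, 1.0, -0.4]
width: 0.71
finger_force: 0.0
```

{"name": "carry_out", "arguments": {"moves": [{"delta_pos":[2.6,-3.7,0],"delta_rot":[0,0,0]},{"delta_pos":[2.6,-3.7,0],"delta_rot":[0,0,0]},{"delta_pos":[2.4,-3.4,0],"delta_rot":[0,0,0]},{"delta_pos":[1.4,-1.9,0],"delta_rot":[0,0,0]},{"delta_pos":[0,0,0],"delta_rot":[0,0,0]}]}}

```text
clock: 18.9
eef_pos: [0.4407, 0.2249, 0.1645]
tcp_rot: [[-0.005, 1.0, 0.001], [1.0, 0.005, 0.001], [0.001, 0.001, -1.0]]
wrist_force: [1.3, -0.3, -0.2]
width: 0.707
finger_force: 0.0
```

{"name": "carry_out", "arguments": {"moves": [{"delta_pos":[0,0,0],"delta_rot":[0,0,0]},{"delta_pos":[0,0,0],"delta_rot":[0,0,0]}]}}

```text
clock: 19.1
eef_pos: [0.4446, 0.2214, 0.1635]
tcp_rot: [[0.003, 1.0, 0.001], [1.0, -0.003, -0.0], [-0.0, 0.001, -1.0]]
wrist_force: [-0.1, 0.0, -0.6]
width: 0.711
finger_force: 0.0
```

```bash
python3 - <<'E'
from h import *
a=optics.read_camera("side")
cv2.imwrite("pics/s7.png",cv2.resize(a[80:280,220:420],None,fx=3,fy=3,interpolation=cv2.INTER_CUBIC))
print(np.round(monitor.observe()["joint_pos"],2))
E
```

```text
[-0.1   0.35 -0.51  2.    0.23  0.84 -0.74]
```

View pics/s7.png

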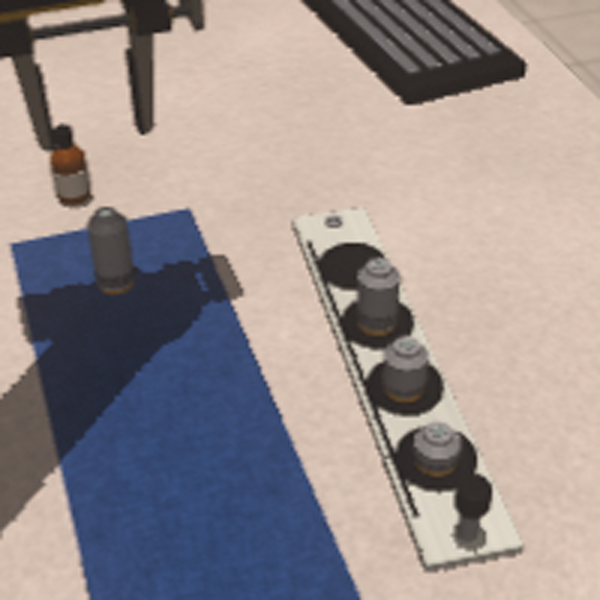

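Three are placed and upright, and the bottle stands clear at (70,170). The 75 mm at (110,250) is below the jaws, so I'll grip it.

{"name": "carry_out", "arguments": {"moves": [{"delta_pos":[0,0,3.5],"delta_rot":[0,0,0]},{"delta_pos":[0,0,4.5],"delta_rot":[0,0,0]},{"delta_pos":[0,0,3],"delta_rot":[0,0,0]},{"delta_pos":[0,0,1.5],"delta_rot":[0,0,0]},{"delta_pos":[0,0,0],"delta_rot":[0,0,0]}]}}

```text
clock: 19.65
eef_pos: [0.4424, 0.2207, 0.0357]
tcp_rot: [[0.003, 1.0, -0.004], [1.0, -0.003, -0.002], [-0.002, -0.004, -1.0]]
wrist_force: [-0.4, -0.5, 0.2]
width: 0.707
finger_force: 0.0
```

{"name": "carry_out", "arguments": {"moves": [{"delta_pos":[0,0,0],"delta_rot":[0,0,0]},{"delta_pos":[0,0,0],"delta_rot":[0,0,0]},{"delta_pos":[0,0,0],"delta_rot":[0,0,0]},{"delta_pos":[0,0,0],"delta_rot":[0,0,0]},{"delta_pos":[0,0,0],"delta_rot":[0,0,0]}], "gripper": 2.5}}

```text
clock: 20.15
eef_pos: [0.4432, 0.2224, 0.0388]
tcp_rot: [[0.001, 1.0, 0.001], [1.0, -0.001, -0.0], [-0.0, 0.001, -1.0]]
wrist_force: [-1.8, -0.0, 5.4]
width: 0.363
finger_force: 30.0
```

{"name": "carry_out", "arguments": {"moves": [{"delta_pos":[0,0,0],"delta_rot":[0,0,0]},{"delta_pos":[0,0,0],"delta_rot":[0,0,0]}]}}

```text
clock: 20.35
eef_pos: [0.4432, 0.2224, 0.0388]
tcp_rot: [[0.001, 1.0, 0.0], [1.0, -0.001, -0.0], [-0.0, 0.0, -1.0]]
wrist_force: [-2.6, -1.3, 7.9]
width: 0.36
finger_force: 30.0
```

{"name": "carry_out", "arguments": {"moves": [{"delta_pos":[0,0,-0.3],"delta_rot":[0,0,0]},{"delta_pos":[0,0,-0.3],"delta_rot":[0,0,0]},{"delta_pos":[0,0,0],"delta_rot":[0,0,0]},{"delta_pos":[0,0,0],"delta_rot":[0,0,0]}]}}

```text
clock: 20.75
eef_pos: [0.4432, 0.2222, 0.044]
tcp_rot: [[0.001, 1.0, -0.0], [1.0, -0.001, -0.0], [-0.0, -0.0, -1.0]]
wrist_force: [1.6, 0.2, -2.9]
width: 0.363
finger_force: 30.0
```

{"name": "carry_out", "arguments": {"moves": [{"delta_pos":[0,0,-2],"delta_rot":[0,0,0]},{"delta_pos":[0,0,-3.5],"delta_rot":[0,0,0]},{"delta_pos":[-0.7,2.3,-2.5],"delta_rot":[0,0,0]},{"delta_pos":[-1.1,3.6,0],"delta_rot":[0,0,0]},{"delta_pos":[-1.2,3.9,0],"delta_rot":[0,0,0]}]}}

```text
clock: 21.25
eef_pos: [0.5422, 0.1922, 0.1252]
tcp_rot: [[-0.0, 1.0, 0.002], [1.0, 0.0, 0.0], [0.0, 0.002, -1.0]]
wrist_force: [-0.2, 0.6, -3.0]
width: 0.356
finger_force: 30.0
```

{"name": "carry_out", "arguments": {"moves": [{"delta_pos":[-1.2,4,0],"delta_rot":[0,0,0]},{"delta_pos":[-1.1,3.6,0],"delta_rot":[0,0,0]},{"delta_pos":[-0.7,2.3,0],"delta_rot":[0,0,0]},{"delta_pos":[0,0,2.5],"delta_rot":[0,0,0]},{"delta_pos":[0,0,2],"delta_rot":[0,0,0]}]}}

```text
clock: 21.75
eef_pos: [0.6405, 0.1611, 0.0775]
tcp_rot: [[0.003, 1.0, -0.001], [1.0, -0.003, -0.0], [-0.0, -0.001, -1.0]]
wrist_force: [-0.7, -0.5, -3.8]
width: 0.358
finger_force: 30.0
```

{"name": "carry_out", "arguments": {"moves": [{"delta_pos":[0,0,0],"delta_rot":[0,0,0]},{"delta_pos":[0,0,0],"delta_rot":[0,0,0]},{"delta_pos":[0,0,0],"delta_rot":[0,0,0]}]}}

```text
clock: 22.05
eef_pos: [0.6408, 0.1626, 0.0802]
tcp_rot: [[0.001, 1.0, 0.002], [1.0, -0.001, 0.001], [0.001, 0.002, -1.0]]
wrist_force: [-0.0, -0.0, -3.8]
width: 0.36
finger_force: 30.0
```

{"name": "carry_out", "arguments": {"moves": [{"delta_pos":[0,0,1.4],"delta_rot":[0,0,0]},{"delta_pos":[0,0,0.8],"delta_rot":[0,0,0]},{"delta_pos":[0,0,0.4],"delta_rot":[0,0,0]},{"delta_pos":[0,0,0.1],"delta_rot":[0,0,0]},{"delta_pos":[0,0,0],"delta_rot":[0,0,0]}]}}

```text
clock: 22.55
eef_pos: [0.6401, 0.1622, 0.052]
tcp_rot: [[0.001, 1.0, 0.0], [1.0, -0.001, 0.0], [0.0, 0.0, -1.0]]
wrist_force: [-0.7, 0.9, -3.3]
width: 0.363
finger_force: 30.0
```

{"name": "carry_out", "arguments": {"moves": [{"delta_pos":[0,0,0.1],"delta_rot":[0,0,0]},{"delta_pos":[0,0,0],"delta_rot":[0,0,0]},{"delta_pos":[0,0,0],"delta_rot":[0,0,0]}]}}

```text
clock: 22.85
eef_pos: [0.6403, 0.1623, 0.0518]
tcp_rot: [[0.001, 1.0, 0.001], [1.0, -0.001, 0.0], [0.0, 0.001, -1.0]]
wrist_force: [-3.6, -0.2, 4.6]
width: 0.356
finger_force: 30.0
```

Seated. I'll release and retreat upward and back.

{"name": "carry_out", "arguments": {"moves": [{"delta_pos":[0,0,0],"delta_rot":[0,0,0]},{"delta_pos":[0,0,0],"delta_rot":[0,0,0]},{"delta_pos":[0,0,0],"delta_rot":[0,0,0]},{"delta_pos":[0,0,0],"delta_rot":[0,0,0]},{"delta_pos":[0,0,0],"delta_rot":[0,0,0]}], "gripper": 6.5}}

```text
clock: 23.35
eef_pos: [0.6402, 0.1621, 0.0509]
tcp_rot: [[0.001, 1.0, 0.0], [1.0, -0.001, 0.0], [0.0, 0.0, -1.0]]
wrist_force: [-0.0, 0.1, 0.4]
width: 0.707
finger_force: 0.0
```

{"name": "carry_out", "arguments": {"moves": [{"delta_pos":[0,0,-1.5],"delta_rot":[0,0,0]},{"delta_pos":[0,0,-4],"delta_rot":[0,0,0]},{"delta_pos":[0,0,-4.5],"delta_rot":[0,0,0]},{"delta_pos":[0,-2,-4],"delta_rot":[0,0,0]},{"delta_pos":[0,-4,0],"delta_rot":[0,0,0]}]}}

```text
clock: 23.85
eef_pos: [0.5849, 0.1636, 0.1982]
tcp_rot: [[0.003, 1.0, 0.013], [1.0, -0.003, 0.004], [0.004, 0.013, -1.0]]
wrist_force: [-0.8, 0.2, -0.2]
width: 0.706
finger_force: 0.0
```

{"name": "carry_out", "arguments": {"moves": [{"delta_pos":[0,-4.5,0],"delta_rot":[0,0,0]},{"delta_pos":[0,-4.5,0],"delta_rot":[0,0,0]},{"delta_pos":[0,-3,0],"delta_rot":[0,0,0]},{"delta_pos":[0,0,0],"delta_rot":[0,0,0]},{"delta_pos":[0,0,0],"delta_rot":[0,0,0]}]}}

```text
clock: 24.35
eef_pos: [0.4609, 0.1624, 0.1924]
tcp_rot: [[0.001, 1.0, 0.003], [1.0, -0.001, 0.0], [0.0, 0.003, -1.0]]
wrist_force: [-0.2, -0.7, 0.0]
width: 0.709
finger_force: 0.0
```

```bash
python3 - <<'E'
from h import *
a=optics.read_camera("side")
cv2.imwrite("pics/s8.png",cv2.resize(a[80:280,220:420],None,fx=3,fy=3,interpolation=cv2.INTER_CUBIC))
E
```

```text
(no output)
```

View pics/s8.png

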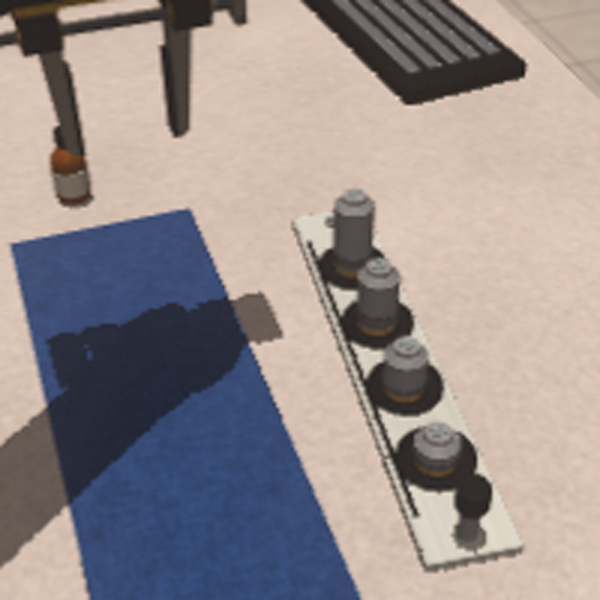

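All four stand upright in their dishes in height order from the post, at crop (437,455), (405,372), (378,300) and (353,235). The bottle hasn't moved, at (70,175).

```bash
python3 -c "
from rig import hand_in
print(hand_in())"
```

```text
the job is handed in; nothing more can be done
None
```

I handed the job in at about 24 s on the robot's clock: the last picture shows the 30, 45, 60 and 75 mm objectives upright in dishes 1 to 4 from the post and the oil bottle where it started, but the hand-in returned no verdict.

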